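# Make up a carrier of four sensors and cover it

### The job

Bring the white pocketed carrier up to exactly four gold sensor cans, counting those already in it: take what is missing from the blue supply tray, set each one down gently (not dropped) flat in an empty pocket of its own, and let whatever gold is left over stay in the blue tray. The black dummy cans stay where they are, in whichever tray, and do not count. Then lower the teal dust cover gently over the carrier until it stands level on the bench all round it, without disturbing the other things on the bench.

Things in the scene. Friction and masses are not known exactly. Their poses are not given: they have to be found in the camera images.
- carrier: White flat carrier tray, fixed to the bench, 100 (x) x 148 (y) x 11 high. Origin: centre of its underside, z up. Six square pockets 44 x 44, 7 deep (pocket floor 4 above the bench, walls 4 thick): pocket centres at x = -24 or +24 and y = -48, 0 or +48 in its frame. At the start three of its pockets each hold a can (gold or black).
- stock: Blue shallow supply tray, fixed to the bench, to the left or right of the carrier, 120 (x) x 170 (y) x 11 high, undivided, floor 4 above the bench, walls 4 thick. Origin: centre of its underside, z up. At the start it holds four cans standing on its floor, at least 50 apart between centres.
- cover: Teal loose dust cover (150 g), an upside-down open box 116 (x) x 164 (y) x 39 high, walls and top 3 thick, standing on the bench on the side away from the blue tray. Origin: centre of its open lower edge, z up. On top a solid black bar handle, centred: 14 wide (x), 60 long (y), from 39 to 61 above the origin. Fits over the carrier with 5 of play a side, long side to long side.
- dummy0: Black dummy can, same shape and size as the gold cans. Leave it where it is.
- dummy1: Black dummy can, same shape and size as the gold cans. Leave it where it is.
- jar: Bystander: small closed amber jar, 48 across, 60 high, beyond the trays. Origin: centre of its underside.
- driver: Bystander: screwdriver, 150 long, lying beyond the trays.
- wafer_box: Bystander: pale translucent round flat box, 108 across, 16 high. Origin: centre of its underside.
- gold0: Gold sensor can: round flange 36 across and 6 high, on it a round cap 18 across and 20 high to grip (26 high in all, 40 g). Origin: centre of its underside, z up along the cap. One of five alike.
- gold1: Gold sensor can: round flange 36 across and 6 high, on it a round cap 18 across and 20 high to grip (26 high in all, 40 g). Origin: centre of its underside, z up along the cap.
- gold2: Gold sensor can: round flange 36 across and 6 high, on it a round cap 18 across and 20 high to grip (26 high in all, 40 g). Origin: centre of its underside, z up along the cap.
- gold3: Gold sensor can: round flange 36 across and 6 high, on it a round cap 18 across and 20 high to grip (26 high in all, 40 g). Origin: centre of its underside, z up along the cap.
- gold4: Gold sensor can: round flange 36 across and 6 high, on it a round cap 18 across and 20 high to grip (26 high in all, 40 g). Origin: centre of its underside, z up along the cap.
Not all that is in view belongs to the job. Leave any purple look-alike of the gold4 alone.

How it is judged:
By the outcome, as a careful person would: the job done as asked, in the order asked, and still so for the second after the job is handed in, with the robot touching nothing.
It also fails if it takes over 72 s, if anything falls off the work surface, if the arm or the gripper's body presses on something with over 40 N, if the wrist force passes 120 N, or if a joint passes its speed limit or range.

### The arm

A 6-joint arm with a two-finger parallel gripper is mounted at the origin on the work surface. World frame = base frame: x ahead of the robot, y to its left, z up, the work surface at z = 0. Lengths are in m, angles in degrees, forces in N, time in s.
With the tool pointing down it reaches from about 0.425 to 0.95 m from the base axis. Payload 14.7 kg.
Tool frame: the origin (TCP) lies on the front face of the gripper's body, between the roots of the fingers; the fingertips stand 73 mm ahead of it and the grasp point (between the pads) lies 54 mm ahead of it; z points along the fingers, y is the direction in which the jaws open and shut (so a half turn about z gives the same grasp; the last joint's range is limited). The gripper opens to 85 mm and grips with 20 to 120 N. Pads are 22 mm wide; open, the fingers measure 114 mm over their backs; the gripper's body (76 mm by 85 mm) begins 54 mm behind the grasp point. The pads swing forward as they close: fully open they stand 13 mm farther back than shut.
Start: joints at [67.288, 27.513, 91.461, -0, 61.026, -2.67], TCP at [0.223, 0.611, 0.304] pointing down, gripper open.
Joint ranges: [-157.49, 157.49], [-46.99, 117.5], [13.45, 153.17], [-89.5, 269.5], [5.16, 153.95], [-167.48, 167.48]. Speed limits (degrees/s): [108.29, 108.29, 136.94, 172.46, 172.46, 172.46].

### API

Orientations are given as a 3x3 rotation matrix whose columns are the frame's x, y, z axes.
In Python, from workcell import r gives the robot as it stands.
- The arm moves only by the shell command python3 -m pendant 'ROWS' [FORCE]. ROWS is JSON, a list of rows, each an object of numbers: "x", "y", "z": the shift along the tool's x, y, z in m; "yaw": the turn about the tool's z in degrees; "claw": the opening, from 0 (shut) to 1 (fully open). A call has 1 to 20 rows; each row shifts and turns the commanded pose from where the row before left it, along the tool's axes as they then stand; what a row does not reach is not made up. A row lasts 1/8 s, in which the tool goes at most 62.5 mm and 10.7 degrees, less where a joint would pass 70% of its speed; a pose out of reach is approached as far as the arm can. A call is refused whole if a number of a shift passes 0.0625 or a number of a turn 10.7, either way. A call with a gripper value outside its range is refused whole. The fingers move at their own pace and stop on an object; FORCE is the grip in N (left out, the last holds). Time passes only in rows, so rows that do not move let the fingers close. It gives the time, the measured TCP pose, the force and the opening at its end, in the units of the state.
- r.observe(): the state, without advancing time (a new reading comes with each control period).
- r.get_image(name): name is "scene" or "top"; returns the picture (384x512x3 uint8, red, green, blue); there is no depth.
- r.camera_params(name): a dict with "camera_matrix" (3x3 intrinsics, pixels), "world_to_cam" (4x4, takes a point from world to camera coordinates). Camera axes: x right, y down, z forward; pixel columns grow to the right and rows downward; lengths in m; the calibration is good to about 2 mm. A picture is of the moment at which its call begins. camera_params takes no time and is no camera call.
- r.hand_in(): hands the job in, once; it reports no verdict.
The state is a dict: "t": time; "joint_pos": joint angles; "joint_velocities": joint speeds; "tau": joint torques, N m; "ee_pos": TCP position; "tool_rot": TCP orientation; "wrist_force": force on the tool from outside, world axes, zero at the start; "ft_torque": the same for the moment, N m; "grip_width": opening from 0.0 (shut) to 1.0 (fully open).
Only numpy, scipy, OpenCV 4.12 (cv2) and the standard library are available. Lean on these libraries where they do the work, as an engineer would, in place of code of your own. Each camera call takes 0.05 s, during which the arm holds its last target. There are 200 camera calls.

## Working session

There is one attempt and no reset: what is moved stays moved. The work goes in short steps, Python scripts to look and compute and a shell command to move; the robot and the scene stay as the last step left them, time stands still between calls to the robot, and variables do not carry over. Pictures are saved under pics/ and viewed, about 8 in all and at most 12, crops included, and the job is handed in when it is done.

```bash
ls; mkdir -p pics
python3 - <<'E'
from workcell import r
import cv2
for n in("scene","top"):
    cv2.imwrite(f"pics/{n}0.png",r.get_image(n)[:,:,::-1]); p=r.camera_params(n); print(n,p["camera_matrix"],p["world_to_cam"])
o=r.observe(); print(o)
E
```

```text
pics
scene [[375.55418114   0.         253.88365172]
 [  0.         375.55418114 192.05822717]
 [  0.           0.           1.        ]] [[ 0.78701767  0.61690517  0.00558572 -0.49120486]
 [ 0.51432639 -0.65109885 -0.55815648 -0.25814236]
 [-0.34069276  0.44215189 -0.82971691  1.09588766]
 [ 0.          0.          0.          1.        ]]
top [[365.22824188   0.         254.46082875]
 [  0.         365.22824188 193.24699489]
 [  0.           0.           1.        ]] [[ 0.0235672  -0.99970179  0.00639709  0.00121455]
 [-0.99659039 -0.02399899 -0.07894074  0.56551414]
 [ 0.07907073 -0.00451487 -0.99685878  1.07639093]
 [ 0.          0.          0.          1.        ]]
{'t': 0.1, 'joint_pos': array([ 6.72871463e+01,  2.75464893e+01,  9.14907255e+01,  1.21836158e-03,
        6.10244245e+01, -2.67073105e+00]), 'joint_velocities': array([ 0.00698138, -0.14370757, -0.07542778, -0.00346229,  0.0464032 ,
       -0.12163058]), 'tau': array([ 8.83332050e-04, -9.52264452e+01, -4.31040001e+01, -1.10065862e-04,
        5.35673287e-03, -4.10020289e-05]), 'ee_pos': array([0.22263466, 0.61037894, 0.30333013]), 'tool_rot': array([[-9.39437372e-01,  3.42720347e-01, -4.32543823e-04],
       [ 3.42720613e-01,  9.39436858e-01, -9.85198701e-04],
       [ 6.86999688e-05, -1.07377416e-03, -9.99999421e-01]]), 'wrist_force': array([-0.12107096,  0.30051815,  0.13556465]), 'ft_torque': array([ 0.04994321, -0.05519685, -0.00051994]), 'grip_width': 1.000588172231254}
```

View pics/top0.png

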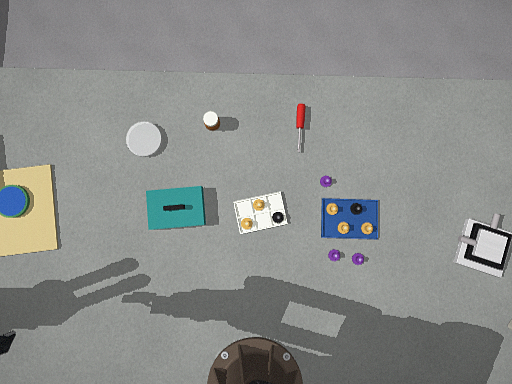

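View pics/scene0.png

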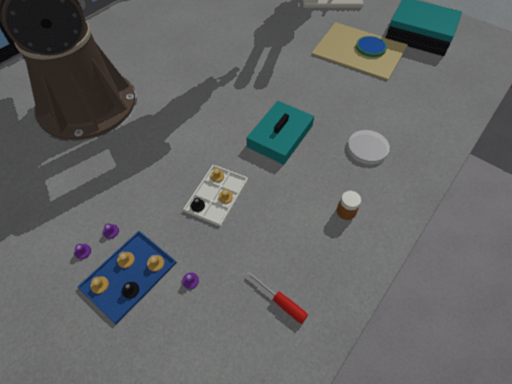

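The top view shows the cover at (176,208) and the carrier at (261,213), holding 2 gold cans and 1 black. The blue tray at (350,218) holds 3 gold and 1 black, so two gold have to move. The purple cans lie around the blue tray.

```bash
cat > h.py <<'E'
import cv2, numpy as np
from workcell import r
P={n:r.camera_params(n) for n in("scene","top")}
def ray(n,px):
    K,T=P[n]["camera_matrix"],P[n]["world_to_cam"];R,t=T[:3,:3],T[:3,3]
    return -R.T@t, R.T@np.linalg.inv(K)@np.array([px[0],px[1],1.])
def onz(n,px,z):
    c,d=ray(n,px); return c+d*(z-c[2])/d[2]
def tri(a,b):
    (c,d),(e,f)=ray("scene",a),ray("top",b)
    s=np.linalg.lstsq(np.c_[d,-f],e-c,rcond=None)[0]; p,q=c+s[0]*d,e+s[1]*f
    return (p+q)/2,np.linalg.norm(p-q)
RNG={"gold":((10,90,90),(28,255,255)),"blue":((105,130,40),(122,255,255)),"teal":((82,120,50),(98,255,255)),
     "white":((0,0,185),(180,40,255)),"black":((0,0,0),(180,255,40))}
def blobs(n,img,col,amin=20,amax=9999):
    hsv=cv2.cvtColor(img,cv2.COLOR_RGB2HSV); m=cv2.inRange(hsv,*map(np.array,RNG[col]))
    m=cv2.morphologyEx(m,cv2.MORPH_CLOSE,np.ones((3,3))) 
    k,_,st,ce=cv2.connectedComponentsWithStats(m); _,lab=cv2.connectedComponents(m)
    return [(st[i],ce[i],(lab==i).astype(np.uint8)) for i in range(1,k) if amin<st[i][4]<amax]
def rect(n,mask,z):
    """metric min-area rectangle of a mask cast onto plane z"""
    c=max(cv2.findContours(mask,0,cv2.CHAIN_APPROX_NONE)[0],key=cv2.contourArea)
    p=np.array([onz(n,q[0],z)[:2] for q in cv2.convexHull(c)]).astype(np.float32)*1000
    (x,y),(w,h),a=cv2.minAreaRect(p)
    if w>h: w,h,a=h,w,a-90     # a: direction of the short side (x axis)
    return np.round([x,y,w,h,(a+90)%180-90],1)
E
python3 - <<'E'
from h import *
for n in("top","scene"):
    img=cv2.imread(f"pics/{n}0.png")[:,:,::-1].copy()
    for col,z in(("gold",.014),("black",.014),("blue",.011),("teal",.039),("white",.011)):
        for st,ce,m in blobs(n,img,col,25):
            q=onz(n,ce,z)
            if .35<q[0]<.75 and -.5<q[1]<.45: print(n,col,st[4],ce.round(1),(q[:2]*1000).round(1),rect(n,m,z) if st[4]>300 else "")
E
```

```text
top gold 98 [258.2 204.3] [532.7   2.6] 
top gold 107 [331.7 208.4] [ 525.5 -220.1] 
top gold 102 [246.3 223.1] [475.2  37.1] 
top gold 107 [343.  227.4] [ 469.3 -254.5] 
top gold 106 [366.6 228. ] [ 469.  -325.7] 
top black 83 [355.7 208.2] [ 527.9 -292.8] 
top black 86 [174. 207.] [518.4 256.4] 
top black 75 [277.3 216.7] [496.6 -55.9] 
top blue 1719 [349.3 218.4] [ 496.9 -274.3] [ 4.975e+02 -2.735e+02  1.180e+02  1.698e+02 -2.000e-01]
top teal 2121 [175.4 207.4] [516.5 246.8] [516.8 247.  114.6 167.8   6.5]
top white 943 [142.9 138.4] [726.8 361. ] [726.7 360.7 102.9 104.5   1.5]
top white 1280 [259.5 211.4] [511.4  -2.1] [509.4  -2.7 101.5 147.7  13.5]
scene gold 138 [216.8 175. ] [479.   35.3] 
scene gold 148 [225.3 196. ] [5.363e+02 5.000e-01] 
scene gold 202 [125.3 259.5] [ 473.7 -257.3] 
scene gold 193 [155.2 263. ] [ 530.3 -223.1] 
scene gold 221 [ 99.1 284.6] [ 474.1 -328.2] 
scene black 122 [280.8 123.2] [500.  278.7] 
scene black 118 [197.2 205.3] [501.5 -60.5] 
scene black 188 [130.4 290.1] [ 533.8 -296. ] 
scene blue 3310 [126.4 277. ] [ 504.4 -282. ] [ 501.5 -275.7  121.4  167.5   -0.6]
scene teal 2346 [279.5 132.2] [529.4 229.2] [526.1 235.9 125.2 188.9   6.4]
```

```bash
python3 -m pendant '[{"yaw":9.4,"x":-0.04,"y":0.02,"z":0.01,"claw":0.5},{"yaw":9.4,"x":-0.05,"y":0.02,"z":0.01},{"yaw":9.4,"x":-0.06,"y":0.02,"z":0.02},{"yaw":9.4,"x":-0.06,"y":0.02,"z":0.02},{"yaw":9.4,"x":-0.06,"y":0.02,"z":0.02},{"yaw":9.5,"x":-0.06,"y":0.02,"z":0.02},{"x":-0.06},{"x":-0.06},{"x":-0.06},{"x":-0.06},{"x":-0.06}]'
cat >> h.py <<'E'
def to(x,y,z):
    """tool-axis shift in mm from the measured pose to a world TCP point (mm)"""
    o=r.observe(); R=o["tool_rot"]; print("t",round(o["t"],2),"tcp",(o["ee_pos"]*1000).round(1),"yang",np.degrees(np.arctan2(R[1,1],R[0,1])).round(1),
      "F",o["wrist_force"].round(1),"grip",round(o["grip_width"],3),"shift",(R.T@(np.array([x,y,z])-o["ee_pos"]*1000)).round(1))
E
python3 -c "
from h import *; to(526,-221,130)"
```

```text
t 0.1 tcp [222.6 610.4 303.3] yang 70.0 F [-0.1  0.3  0.1] grip 1.001 shift [-569.9 -676.9  174. ]$[1]: bad value
```

```bash
python3 -m pendant '[{"yaw":9.4,"x":-0.04,"y":0.02,"z":0.01,"claw":0.5},{"yaw":9.4,"x":-0.05,"y":0.02,"z":0.01,"claw":0.5},{"yaw":9.4,"x":-0.06,"y":0.01,"z":0.02,"claw":0.5},{"yaw":9.4,"x":-0.06,"y":0.01,"z":0.02,"claw":0.5},{"yaw":9.4,"x":-0.06,"y":0.01,"z":0.02,"claw":0.5},{"yaw":9.5,"x":-0.06,"y":0.01,"z":0.02,"claw":0.5},{"x":-0.06,"y":0,"z":0,"yaw":0,"claw":0.5},{"x":-0.06,"y":0,"z":0,"yaw":0,"claw":0.5},{"x":-0.06,"y":0,"z":0,"yaw":0,"claw":0.5},{"x":-0.06,"y":0,"z":0,"yaw":0,"claw":0.5}]'
python3 -c "
from h import *; to(526,-221,130)"
```

```text
t: 1.35
ee_pos: [0.5459, 0.2126, 0.2056]
tool_rot: [[-0.233, 0.973, -0.0], [0.973, 0.233, -0.0], [-0.0, -0.0, -1.0]]
wrist_force: [1.0, -0.0, 0.6]
grip_width: 0.503
t 1.35 tcp [545.9 212.6 205.6] yang 13.5 F [ 1.  -0.   0.6] grip 0.503 shift [-417.  -120.3   75.7]
```

```bash
python3 -m pendant '[{"x":-0.052,"y":-0.015,"z":0.005,"yaw":0,"claw":0.5},{"x":-0.052,"y":-0.015,"z":0.01,"yaw":0,"claw":0.5},{"x":-0.052,"y":-0.015,"z":0.01,"yaw":0,"claw":0.5},{"x":-0.052,"y":-0.015,"z":0.01,"yaw":0,"claw":0.5},{"x":-0.052,"y":-0.015,"z":0.01,"yaw":0,"claw":0.5},{"x":-0.052,"y":-0.015,"z":0.01,"yaw":0,"claw":0.5},{"x":-0.052,"y":-0.015,"z":0.01,"yaw":0,"claw":0.5},{"x":-0.052,"y":-0.015,"z":0.01,"yaw":0,"claw":0.5},{"x":0,"y":0,"z":0,"yaw":0,"claw":0.5},{"x":0,"y":0,"z":0,"yaw":0,"claw":0.5}]'
python3 - <<'E'
from h import *
to(526,-221,87)
img=r.get_image("scene"); cv2.imwrite("pics/s1.png",cv2.resize(img[200:384,30:280,::-1],None,fx=3,fy=3,interpolation=cv2.INTER_CUBIC))
E
```

```text
t: 2.6
ee_pos: [0.5256, -0.2179, 0.1305]
tool_rot: [[-0.232, 0.973, -0.001], [0.973, 0.232, 0.0], [0.001, -0.001, -1.0]]
wrist_force: [0.5, 1.3, 0.6]
grip_width: 0.5
t 2.6 tcp [ 525.6 -217.9  130.5] yang 13.4 F [0.5 1.3 0.6] grip 0.5 shift [-3.1 -0.3 43.5]
```

View pics/s1.png

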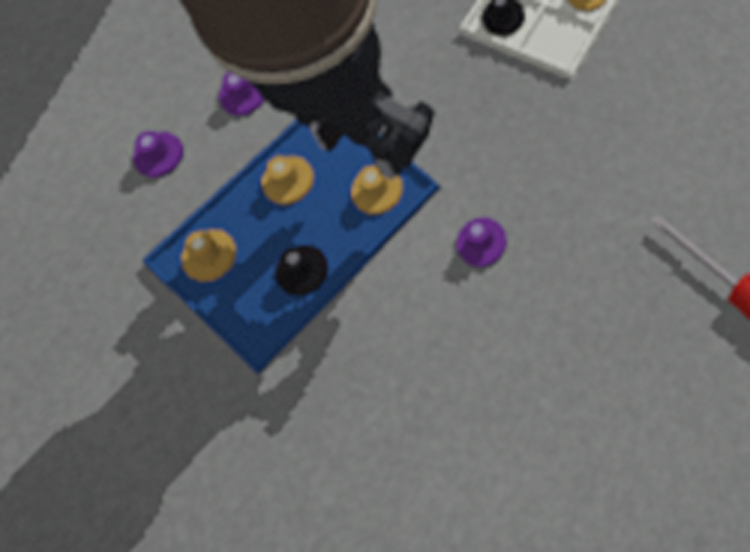

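The scene crop shows the near fingertip at (395,165), just above can A's cap at (375,178), so I can go down. The black dummy at (302,270) is clear.

```bash
python3 -m pendant '[{"x":-0.003,"y":0,"z":0.014,"yaw":0,"claw":0.5},{"x":0,"y":0,"z":0.015,"yaw":0,"claw":0.5},{"x":0,"y":0,"z":0.010,"yaw":0,"claw":0.5},{"x":0,"y":0,"z":0.0045,"yaw":0,"claw":0.5},{"x":0,"y":0,"z":0,"yaw":0,"claw":0.5},{"x":0,"y":0,"z":0,"yaw":0,"claw":0},{"x":0,"y":0,"z":0,"yaw":0,"claw":0},{"x":0,"y":0,"z":0,"yaw":0,"claw":0},{"x":0,"y":0,"z":0,"yaw":0,"claw":0},{"x":0,"y":0,"z":0,"yaw":0,"claw":0}]' 40
python3 - <<'E'
from h import *
to(544,-44,130)
img=r.get_image("scene"); cv2.imwrite("pics/s2.png",cv2.resize(img[200:384,30:280,::-1],None,fx=3,fy=3,interpolation=cv2.INTER_CUBIC))
E
```

```text
t: 3.9
ee_pos: [0.5269, -0.221, 0.0878]
tool_rot: [[-0.233, 0.973, 0.001], [0.973, 0.233, -0.0], [-0.0, 0.001, -1.0]]
wrist_force: [-0.8, 0.8, 5.8]
grip_width: 0.189
t 3.9 tcp [ 526.9 -221.    87.8] yang 13.5 F [-0.8  0.8  5.8] grip 0.189 shift [168.2  57.9 -42.2]
```

```bash
python3 -m pendant '[{"x":0,"y":0,"z":-0.01,"yaw":0,"claw":0},{"x":0,"y":0,"z":-0.02,"yaw":0,"claw":0},{"x":0,"y":0,"z":-0.025,"yaw":0,"claw":0},{"x":0.04,"y":0.014,"z":0,"yaw":0,"claw":0},{"x":0.045,"y":0.015,"z":0,"yaw":0,"claw":0},{"x":0.045,"y":0.015,"z":0,"yaw":0,"claw":0},{"x":0.038,"y":0.014,"z":0,"yaw":0,"claw":0},{"x":0,"y":0,"z":0,"yaw":0,"claw":0},{"x":0,"y":0,"z":0,"yaw":0,"claw":0}]'
python3 - <<'E'
from h import *
to(544,-44,88)
img=r.get_image("scene"); cv2.imwrite("pics/s3.png",cv2.resize(img[120:300,60:310,::-1],None,fx=3,fy=3,interpolation=cv2.INTER_CUBIC))
E
```

```text
t: 5.08
ee_pos: [0.5441, -0.0442, 0.1427]
tool_rot: [[-0.233, 0.972, 0.0], [0.972, 0.233, -0.0], [-0.0, 0.0, -1.0]]
wrist_force: [0.2, -0.6, -0.6]
grip_width: 0.191
t 5.08 tcp [544.1 -44.2 142.7] yang 13.5 F [ 0.2 -0.6 -0.6] grip 0.191 shift [ 0.3 -0.  54.7]
```

View pics/s3.png

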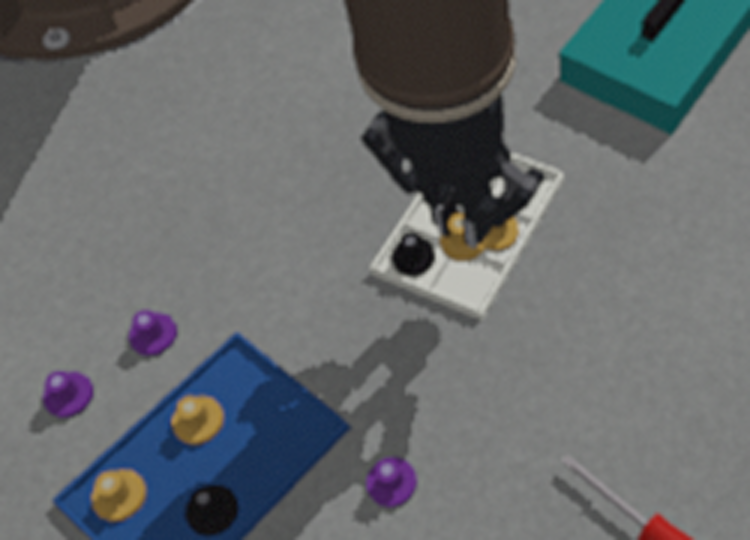

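Can A is held level (about (462,240) in the crop), above the empty +x/-y pocket. Lowering now, slowly at the end.

```bash
python3 -m pendant '[{"x":0,"y":0,"z":0.015,"yaw":0,"claw":0},{"x":0,"y":0,"z":0.02,"yaw":0,"claw":0},{"x":0,"y":0,"z":0.01,"yaw":0,"claw":0},{"x":0,"y":0,"z":0.004,"yaw":0,"claw":0},{"x":0,"y":0,"z":0.002,"yaw":0,"claw":0},{"x":0,"y":0,"z":0.001,"yaw":0,"claw":0},{"x":0,"y":0,"z":0.001,"yaw":0,"claw":0},{"x":0,"y":0,"z":0,"yaw":0,"claw":0}]'
python3 - <<'E'
from h import *
to(544,-44,88)
img=r.get_image("scene"); cv2.imwrite("pics/s4.png",cv2.resize(img[140:260,120:280,::-1],None,fx=4,fy=4,interpolation=cv2.INTER_CUBIC))
E
```

```text
t: 6.12
ee_pos: [0.544, -0.044, 0.0895]
tool_rot: [[-0.233, 0.973, 0.0], [0.973, 0.233, -0.0], [-0.0, 0.0, -1.0]]
wrist_force: [-0.0, -0.6, 0.3]
grip_width: 0.189
t 6.12 tcp [544.  -44.   89.5] yang 13.5 F [-0.  -0.6  0.3] grip 0.189 shift [ 0.1 -0.   1.5]
```

View pics/s4.png

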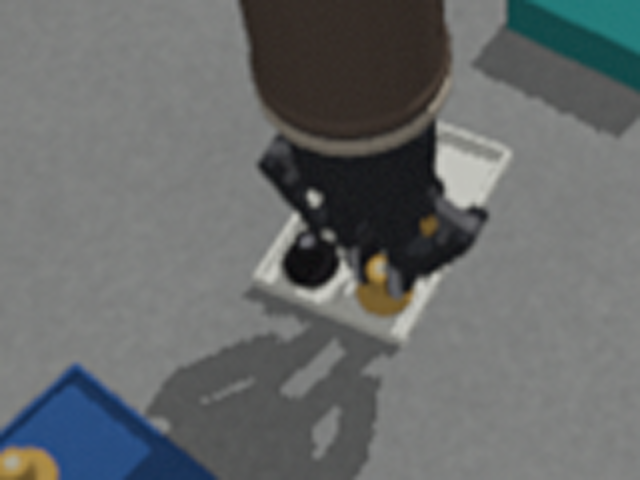

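The can (382,290) lies inside the pocket's outline and there is no contact force yet, so I'll go down in half-millimetre steps.

```bash
python3 -m pendant '[{"x":0,"y":0,"z":0.0005,"yaw":0,"claw":0},{"x":0,"y":0,"z":0.0005,"yaw":0,"claw":0},{"x":0,"y":0,"z":0.0005,"yaw":0,"claw":0},{"x":0,"y":0,"z":0,"yaw":0,"claw":0}]'; python3 -m pendant '[{"x":0,"y":0,"z":0.0005,"yaw":0,"claw":0},{"x":0,"y":0,"z":0,"yaw":0,"claw":0}]'
```

```text
t: 6.68
ee_pos: [0.544, -0.0441, 0.0879]
tool_rot: [[-0.233, 0.973, 0.0], [0.973, 0.233, -0.0], [-0.0, 0.0, -1.0]]
wrist_force: [-0.8, 0.5, 1.4]
grip_width: 0.189
t: 6.92
ee_pos: [0.544, -0.044, 0.0878]
tool_rot: [[-0.233, 0.973, 0.0], [0.973, 0.233, -0.0], [-0.0, 0.0, -1.0]]
wrist_force: [-3.1, -0.3, 12.1]
grip_width: 0.185
```

Contact at the expected height. Release and go up.

```bash
python3 -m pendant '[{"x":0,"y":0,"z":-0.0003,"yaw":0,"claw":0.22},{"x":0,"y":0,"z":0,"yaw":0,"claw":0.26},{"x":0,"y":0,"z":0,"yaw":0,"claw":0.32},{"x":0,"y":0,"z":0,"yaw":0,"claw":0.4},{"x":0,"y":0,"z":0,"yaw":0,"claw":0.4},{"x":0,"y":0,"z":-0.01,"yaw":0,"claw":0.4},{"x":0,"y":0,"z":-0.02,"yaw":0,"claw":0.4},{"x":0,"y":0,"z":-0.025,"yaw":0,"claw":0.4},{"x":-0.04,"y":-0.025,"z":0,"yaw":0,"claw":0.5},{"x":-0.05,"y":-0.03,"z":0,"yaw":0,"claw":0.5},{"x":-0.05,"y":-0.03,"z":0,"yaw":0,"claw":0.5},{"x":-0.04,"y":-0.03,"z":0,"yaw":0,"claw":0.5},{"x":0,"y":0,"z":0,"yaw":0,"claw":0.5},{"x":0,"y":0,"z":0,"yaw":0,"claw":0.5}]'
python3 - <<'E'
from h import *
to(470.5,-255,88)
for n in("top","scene"):
    img=r.get_image(n)
    for col in("gold","black"):
        for st,ce,m in blobs(n,img,col,25,400):
            q=onz(n,ce,.014)
            if .35<q[0]<.75 and -.5<q[1]<.15: print(n,col,st[4],(q[:2]*1000).round(1))
cv2.imwrite("pics/s5.png",cv2.resize(img[140:300,60:280,::-1],None,fx=3.5,fy=3.5,interpolation=cv2.INTER_CUBIC))
E
```

```text
t: 8.68
ee_pos: [0.474, -0.2458, 0.143]
tool_rot: [[-0.232, 0.973, 0.0], [0.973, 0.232, -0.0], [-0.0, 0.0, -1.0]]
wrist_force: [1.6, 0.2, -0.7]
grip_width: 0.498
t 8.68 tcp [ 474.  -245.8  143. ] yang 13.4 F [ 1.6  0.2 -0.7] grip 0.498 shift [-8.1 -5.6 55. ]
top gold 101 [543.  -44.1]
top gold 98 [532.7   2.6]
top gold 102 [475.2  37.1]
top gold 56 [ 467.9 -247.8]
top black 29 [ 536.5 -294.5]
top black 70 [496.8 -56.1]
scene gold 138 [479.   35.3]
scene gold 148 [5.363e+02 5.000e-01]
scene gold 147 [548.1 -47.3]
scene gold 202 [ 473.7 -257.3]
scene gold 226 [ 473.7 -328.3]
scene black 116 [501.7 -60.7]
scene black 188 [ 533.8 -296. ]
```

View pics/s5.png

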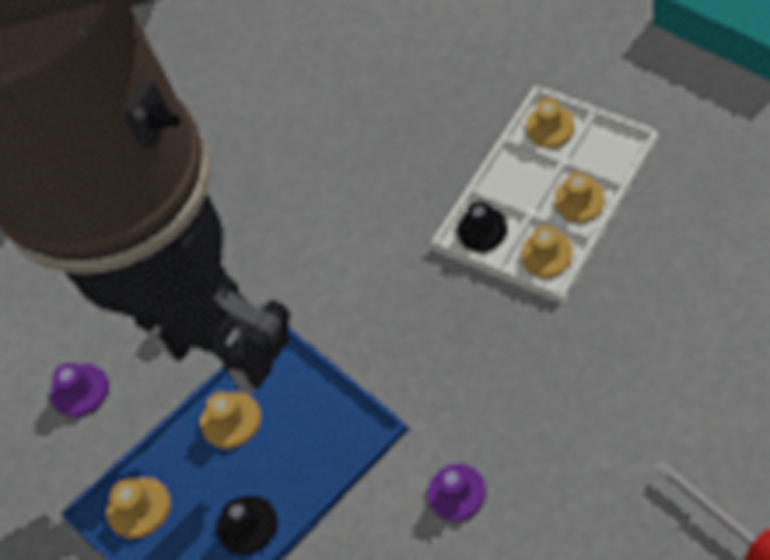

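The first can stands flat in its pocket at (546,250) and its neighbours haven't moved. The top camera agrees with the TCP to about 1 mm. Next is can B.

```bash
python3 -m pendant '[{"x":-0.0075,"y":-0.006,"z":0.0,"yaw":0,"claw":0.5},{"x":0,"y":0,"z":0.02,"yaw":0,"claw":0.5},{"x":0,"y":0,"z":0.02,"yaw":0,"claw":0.5},{"x":0,"y":0,"z":0.01,"yaw":0,"claw":0.5},{"x":0,"y":0,"z":0.005,"yaw":0,"claw":0.5},{"x":0,"y":0,"z":0,"yaw":0,"claw":0.5},{"x":0,"y":0,"z":0,"yaw":0,"claw":0},{"x":0,"y":0,"z":0,"yaw":0,"claw":0},{"x":0,"y":0,"z":0,"yaw":0,"claw":0},{"x":0,"y":0,"z":0,"yaw":0,"claw":0},{"x":0,"y":0,"z":0,"yaw":0,"claw":0}]' 40
python3 -m pendant '[{"x":0,"y":0,"z":-0.01,"yaw":0,"claw":0},{"x":0,"y":0,"z":-0.02,"yaw":0,"claw":0},{"x":0,"y":0,"z":-0.025,"yaw":0,"claw":0},{"x":0,"y":0,"z":-0.005,"yaw":0,"claw":0}]'
python3 - <<'E'
from h import *
to(521.5,49.6,150)
E
```

```text
t: 10.15
ee_pos: [0.4702, -0.2547, 0.0883]
tool_rot: [[-0.233, 0.973, 0.001], [0.973, 0.233, -0.0], [-0.001, 0.001, -1.0]]
wrist_force: [-0.1, 0.5, 6.1]
grip_width: 0.186
t: 10.65
ee_pos: [0.4707, -0.255, 0.1496]
tool_rot: [[-0.233, 0.973, 0.003], [0.973, 0.233, -0.002], [-0.002, 0.002, -1.0]]
wrist_force: [0.3, -0.6, -0.1]
grip_width: 0.186
t 10.65 tcp [ 470.7 -255.   149.6] yang 13.5 F [ 0.3 -0.6 -0.1] grip 0.186 shift [284.4 120.3  -0.8]
```

```bash
python3 -m pendant '[{"x":0.03,"y":0.012,"z":0,"yaw":0,"claw":0},{"x":0.048,"y":0.02,"z":0,"yaw":0,"claw":0},{"x":0.048,"y":0.02,"z":0,"yaw":0,"claw":0},{"x":0.048,"y":0.02,"z":0,"yaw":0,"claw":0},{"x":0.048,"y":0.02,"z":0,"yaw":0,"claw":0},{"x":0.04,"y":0.018,"z":0,"yaw":0,"claw":0},{"x":0.0225,"y":0.01,"z":0,"yaw":0,"claw":0},{"x":0,"y":0,"z":0,"yaw":0,"claw":0},{"x":0,"y":0,"z":0,"yaw":0,"claw":0}]'
python3 - <<'E'
from h import *
to(521.5,49.6,88.3)
img=r.get_image("scene"); cv2.imwrite("pics/s6.png",cv2.resize(img[110:260,130:310,::-1],None,fx=4,fy=4,interpolation=cv2.INTER_CUBIC))
E
```

```text
t: 11.78
ee_pos: [0.5201, 0.0496, 0.1474]
tool_rot: [[-0.233, 0.972, -0.001], [0.972, 0.233, -0.0], [0.0, -0.001, -1.0]]
wrist_force: [0.3, 0.6, -0.1]
grip_width: 0.189
t 11.78 tcp [520.1  49.6 147.4] yang 13.5 F [ 0.3  0.6 -0.1] grip 0.189 shift [-0.4  1.4 59.1]
```

View pics/s6.png

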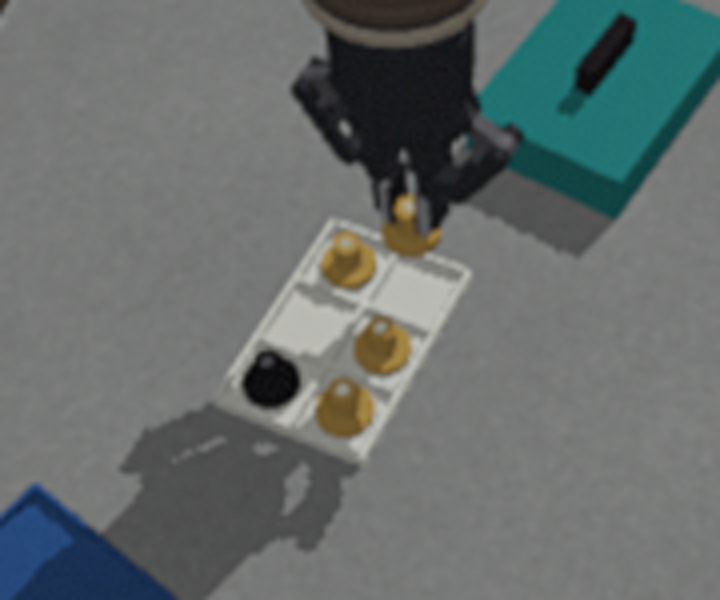

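Can B is held level at (412,225), above the empty far pocket at about (415,285). Lowering.

```bash
python3 -m pendant '[{"x":0,"y":0.0014,"z":0.015,"yaw":0,"claw":0},{"x":0,"y":0,"z":0.02,"yaw":0,"claw":0},{"x":0,"y":0,"z":0.015,"yaw":0,"claw":0},{"x":0,"y":0,"z":0.004,"yaw":0,"claw":0},{"x":0,"y":0,"z":0.002,"yaw":0,"claw":0},{"x":0,"y":0,"z":0.001,"yaw":0,"claw":0},{"x":0,"y":0,"z":0.0005,"yaw":0,"claw":0},{"x":0,"y":0,"z":0,"yaw":0,"claw":0}]'
python3 -m pendant '[{"x":0,"y":0,"z":0.0005,"yaw":0,"claw":0},{"x":0,"y":0,"z":0,"yaw":0,"claw":0}]'
```

```text
t: 12.82
ee_pos: [0.5219, 0.0504, 0.0904]
tool_rot: [[-0.233, 0.973, 0.001], [0.973, 0.233, 0.0], [-0.0, 0.001, -1.0]]
wrist_force: [-0.5, 0.3, -1.2]
grip_width: 0.188
t: 13.08
ee_pos: [0.5218, 0.0504, 0.0897]
tool_rot: [[-0.233, 0.973, 0.0], [0.973, 0.233, 0.0], [-0.0, 0.0, -1.0]]
wrist_force: [-0.7, 0.8, 0.3]
grip_width: 0.184
```

```bash
python3 -m pendant '[{"x":0,"y":0,"z":0.0005,"yaw":0,"claw":0},{"x":0,"y":0,"z":0.0005,"yaw":0,"claw":0},{"x":0,"y":0,"z":0,"yaw":0,"claw":0}]'
python3 -m pendant '[{"x":0,"y":0,"z":0.0005,"yaw":0,"claw":0},{"x":0,"y":0,"z":0,"yaw":0,"claw":0}]'
```

```text
t: 13.45
ee_pos: [0.5218, 0.0504, 0.0886]
tool_rot: [[-0.233, 0.973, -0.0], [0.973, 0.233, -0.0], [-0.0, -0.0, -1.0]]
wrist_force: [0.2, -0.2, -0.7]
grip_width: 0.184
t: 13.7
ee_pos: [0.5218, 0.0504, 0.0883]
tool_rot: [[-0.233, 0.973, 0.0], [0.973, 0.233, 0.0], [0.0, 0.0, -1.0]]
wrist_force: [-0.7, -0.1, 5.3]
grip_width: 0.185
```

```bash
python3 -m pendant '[{"x":0,"y":0,"z":-0.0003,"yaw":0,"claw":0.22},{"x":0,"y":0,"z":0,"yaw":0,"claw":0.26},{"x":0,"y":0,"z":0,"yaw":0,"claw":0.32},{"x":0,"y":0,"z":0,"yaw":0,"claw":0.4},{"x":0,"y":0,"z":0,"yaw":0,"claw":0.4},{"x":0,"y":0,"z":-0.01,"yaw":0,"claw":0.4},{"x":0,"y":0,"z":-0.025,"yaw":0,"claw":0.4},{"x":0,"y":0,"z":-0.03,"yaw":0,"claw":0.4},{"x":0,"y":0,"z":-0.02,"yaw":0,"claw":0.4},{"x":0.04,"y":0.01,"z":0,"yaw":0,"claw":0.5},{"x":0.05,"y":0.01,"z":0,"yaw":0,"claw":0.5},{"x":0.05,"y":0.01,"z":0,"yaw":0,"claw":0.5},{"x":0.045,"y":0.01,"z":0,"yaw":0,"claw":0.5},{"x":0,"y":0,"z":0,"yaw":7,"claw":0.5},{"x":0,"y":0,"z":0,"yaw":0,"claw":0.5}]'
python3 - <<'E'
from h import *
to(516,245,113)
for n in("top","scene"):
    img=cv2.imread(f"pics/{n}0.png")[:,:,::-1].copy()
    for st,ce,m in blobs(n,img,"black",25,400):
        if (.4<onz(n,ce,.06)[0]<.6) and .15<onz(n,ce,.06)[1]<.4: print("handle",n,ce.round(1),rect(n,m,.055),(onz(n,ce,.057)*1000).round(1))
    img=r.get_image(n)
    for col in("gold","black"):
        for st,ce,m in blobs(n,img,col,25,400):
            q=onz(n,ce,.014)
            if .35<q[0]<.75 and -.5<q[1]<.1: print(n,col,st[4],(q[:2]*1000).round(1))
cv2.imwrite("pics/s7.png",cv2.resize(img[80:260,130:330,::-1],None,fx=3.3,fy=3.3,interpolation=cv2.INTER_CUBIC))
E
```

```text
t: 15.58
ee_pos: [0.5174, 0.24, 0.1739]
tool_rot: [[-0.114, 0.993, 0.0], [0.993, 0.114, 0.0], [0.0, 0.0, -1.0]]
wrist_force: [-0.4, -0.5, 0.6]
grip_width: 0.503
t 15.57 tcp [517.4 240.  173.9] yang 6.5 F [-0.4 -0.5  0.6] grip 0.503 shift [ 5.1 -0.8 60.9]
handle top [174. 207.] [517.  249.1  11.6  61.    1.4] [516.8 247.1  57. ]
top gold 103 [543.5 -43.7]
top gold 98 [532.4   2.7]
top gold 98 [521.   48.8]
top gold 100 [475.   37.4]
top gold 105 [ 468.9 -325.6]
top black 83 [ 527.8 -292.2]
top black 75 [496.6 -55.9]
handle scene [280.8 123.2] [521.  245.3  17.6  71.6   6. ] [522.4 242.9  57. ]
scene gold 137 [478.9  35.1]
scene gold 136 [525.5  46.4]
scene gold 145 [536.6   0. ]
scene gold 145 [548.1 -47.5]
scene gold 215 [ 474.3 -328.5]
scene black 128 [501.2 -59.6]
scene black 209 [ 532.9 -295.6]
```

View pics/s7.png

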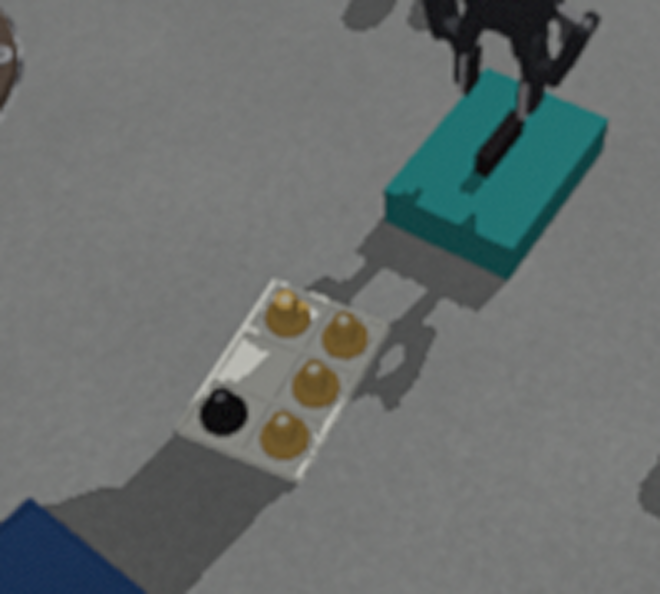

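The carrier now holds four gold and one black, all seated, with the pocket at about (245,370) empty. The fingers straddle the handle at (500,145). Going down to grip it.

```bash
python3 -m pendant '[{"x":0.0075,"y":0.001,"z":0.015,"yaw":0,"claw":0.5},{"x":0,"y":0,"z":0.025,"yaw":0,"claw":0.5},{"x":0,"y":0,"z":0.013,"yaw":0,"claw":0.5},{"x":0,"y":0,"z":0.005,"yaw":0,"claw":0.5},{"x":0,"y":0,"z":0,"yaw":0,"claw":0.5},{"x":0,"y":0,"z":0,"yaw":0,"claw":0},{"x":0,"y":0,"z":0,"yaw":0,"claw":0},{"x":0,"y":0,"z":0,"yaw":0,"claw":0},{"x":0,"y":0,"z":0,"yaw":0,"claw":0},{"x":0,"y":0,"z":0,"yaw":0,"claw":0},{"x":0,"y":0,"z":0,"yaw":0,"claw":0}]' 70
python3 -m pendant '[{"x":0,"y":0,"z":-0.005,"yaw":0,"claw":0},{"x":0,"y":0,"z":-0.01,"yaw":0,"claw":0},{"x":0,"y":0,"z":-0.015,"yaw":0,"claw":0},{"x":0,"y":0,"z":-0.02,"yaw":0,"claw":0},{"x":0,"y":0,"z":-0.02,"yaw":0,"claw":0},{"x":0,"y":0,"z":0,"yaw":0,"claw":0}]'
python3 -c "
from h import *
to(509.9,-2.5,185)"
```

```text
t: 17.05
ee_pos: [0.5181, 0.2473, 0.1163]
tool_rot: [[-0.113, 0.994, 0.001], [0.994, 0.113, 0.0], [0.0, 0.001, -1.0]]
wrist_force: [-0.3, -0.4, 6.2]
grip_width: 0.142
t: 17.8
ee_pos: [0.5186, 0.2476, 0.1875]
tool_rot: [[-0.113, 0.994, 0.003], [0.994, 0.113, 0.001], [0.001, 0.003, -1.0]]
wrist_force: [0.3, -0.5, -2.1]
grip_width: 0.145
t 17.8 tcp [518.6 247.6 187.5] yang 6.5 F [ 0.3 -0.5 -2.1] grip 0.145 shift [-247.5  -36.8    2.1]
```

```bash
python3 -m pendant '[{"x":0,"y":0,"z":0,"yaw":-3.5,"claw":0},{"x":0,"y":0,"z":0,"yaw":-3.5,"claw":0},{"x":-0.02,"y":-0.005,"z":0,"yaw":0,"claw":0},{"x":-0.035,"y":-0.01,"z":0,"yaw":0,"claw":0},{"x":-0.04,"y":-0.011,"z":0,"yaw":0,"claw":0},{"x":-0.04,"y":-0.011,"z":0,"yaw":0,"claw":0},{"x":-0.04,"y":-0.011,"z":0,"yaw":0,"claw":0},{"x":-0.035,"y":-0.01,"z":0,"yaw":0,"claw":0},{"x":-0.02,"y":-0.005,"z":0,"yaw":0,"claw":0},{"x":-0.011,"y":-0.004,"z":0,"yaw":0,"claw":0},{"x":0,"y":0,"z":0,"yaw":0,"claw":0},{"x":0,"y":0,"z":0,"yaw":0,"claw":0}]'
python3 - <<'E'
from h import *
to(509.9,-2.5,117)
ims=[]
for n in("top","scene"):
    img=r.get_image(n)
    b=[b for b in blobs(n,img,"teal",200) if abs(onz(n,b[1],.1)[1])<.2]
    for st,ce,m in b: print(n,st[4],ce.round(1),rect(n,m,.11))
    ims.append(cv2.resize(img[120:300,130:380,::-1] if n=="top" else img[90:270,120:370,::-1],None,fx=1.6*2,fy=1.6*1.0*2/2*1,interpolation=cv2.INTER_CUBIC) if 0 else cv2.resize(img[120:280,160:360,::-1] if n=="top" else img[90:250,130:330,::-1],None,fx=2,fy=2,interpolation=cv2.INTER_CUBIC))
cv2.imwrite("pics/s8.png",np.hstack(ims))
E
```

```text
t: 19.3
ee_pos: [0.5086, -0.0023, 0.1853]
tool_rot: [[-0.233, 0.973, -0.0], [0.973, 0.233, 0.0], [0.0, -0.0, -1.0]]
wrist_force: [-0.5, 0.4, -2.8]
grip_width: 0.147
t 19.3 tcp [508.6  -2.3 185.3] yang 13.5 F [-0.5  0.4 -2.8] grip 0.147 shift [-0.5  1.3 68.3]
scene 2813 [212.1 179.7] [518.8  -9.8 126.  180.9  13.6]
```

View pics/s8.png

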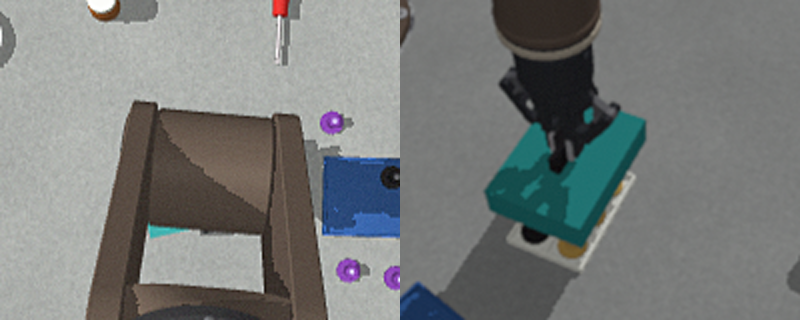

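The scene view (right half) shows the cover held level above the carrier, which peeks out evenly at the near edge at about (550,250). The top view is blocked by the arm. I'll check the cover's offset in the hand from the corners of its top in the scene image.

Run:
```python
from h import *
img0=cv2.imread("pics/scene0.png")[:,:,::-1].copy(); img1=r.get_image("scene"); cv2.imwrite("pics/scene9.png",img1[:,:,::-1])
def hexa(m):
    h=cv2.convexHull(max(cv2.findContours(cv2.resize(m,None,fx=4,fy=4,interpolation=cv2.INTER_LINEAR),0,cv2.CHAIN_APPROX_NONE)[0],key=cv2.contourArea))
    return cv2.approxPolyN(h,6,ensure_convex=True)[0].reshape(-1,2)/4-.375
for img,z,y0 in((img0,.039,.24),(img1,.039+.069,0)):
    b=max((b for b in blobs("scene",img,"teal",500) if abs(onz("scene",b[1],z)[1]-y0)<.15),key=lambda b:b[0][4])
    h=hexa(b[2]); print(h.round(1).tolist())
    for q in h: print("   top",(onz("scene",q,z)*1000).round(1)[:2],"bot",(onz("scene",q,z-.039)*1000).round(1)[:2])
hsv=cv2.cvtColor(img0,cv2.COLOR_RGB2HSV); m=cv2.inRange(hsv,(0,0,150),(180,60,255)); m=cv2.morphologyEx(m,cv2.MORPH_CLOSE,np.ones((5,5)))
k,lab,st,ce=cv2.connectedComponentsWithStats(m); i=lab[188,205] or lab[210,220]; print("carrier",st[i],rect("scene",(lab==i).astype(np.uint8),.011))
```

```text
[[314.6, 115.6], [310.9, 126.6], [283.4, 164.6], [246.6, 147.1], [246.6, 135.9], [277.1, 99.9]]
   top [568.5 337.8] bot [551.2 374.6]
   top [583.  297.2] bot [566.4 331.8]
   top [600.2 147.9] bot [584.5 174.5]
   top [493.9 135.8] bot [472.6 161.8]
   top [470.  165.7] bot [447.3 193.3]
   top [452.4 324.4] bot [428.8 360.4]
[[257.4, 151.1], [220.9, 213.1], [175.4, 197.1], [171.9, 184.4], [195.9, 150.6], [240.6, 145.4]]
   top [558.4  95.8] bot [538.7 122.1]
   top [600.9 -80.4] bot [583.6 -64.5]
   top [ 500.5 -110. ] bot [477.3 -95.8]
   top [471.5 -91.3] bot [446.6 -76. ]
   top [447.3   9.7] bot [421.  31.]
   top [517.5  85.4] bot [495.3 111.1]
carrier [ 184  165   64   60 1505] [510.8  -3.2 100.5 148.3  13.3]
```

Both views put the cover's centre 1.5–2 mm further along +tool x than the TCP. I'll correct by -2.2 mm in x and +1.4 mm in y, then lower in stages with force checks.

```bash
python3 -m pendant '[{"x":-0.0022,"y":0.0014,"z":0.005,"yaw":0,"claw":0},{"x":0,"y":0,"z":0.015,"yaw":0,"claw":0},{"x":0,"y":0,"z":0.015,"yaw":0,"claw":0},{"x":0,"y":0,"z":0.008,"yaw":0,"claw":0},{"x":0,"y":0,"z":0.004,"yaw":0,"claw":0},{"x":0,"y":0,"z":0.002,"yaw":0,"claw":0},{"x":0,"y":0,"z":0,"yaw":0,"claw":0}]'
python3 - <<'E'
from h import *
to(510.5,-4.1,116.3)
img=r.get_image("scene"); cv2.imwrite("pics/s10.png",cv2.resize(img[120:260,150:310,::-1],None,fx=4,fy=4,interpolation=cv2.INTER_CUBIC))
E
```

```text
t: 20.32
ee_pos: [0.5107, -0.0046, 0.1365]
tool_rot: [[-0.233, 0.973, 0.0], [0.973, 0.233, -0.0], [-0.0, 0.0, -1.0]]
wrist_force: [0.4, -0.2, -1.4]
grip_width: 0.142
t 20.32 tcp [510.7  -4.6 136.5] yang 13.5 F [ 0.4 -0.2 -1.4] grip 0.142 shift [ 0.6 -0.1 20.2]
```

View pics/s10.png

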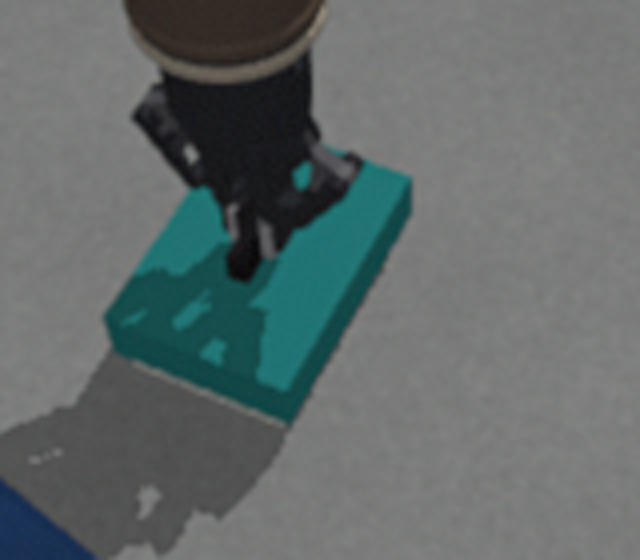

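A faint carrier line along the near edge, (130,360)–(285,425), and none on the right side. That is what I'd expect for a centred cover with its skirt about 20 mm up. Lowering further.

```bash
python3 -m pendant '[{"x":0,"y":0,"z":0.004,"yaw":0,"claw":0},{"x":0,"y":0,"z":0.004,"yaw":0,"claw":0},{"x":0,"y":0,"z":0.003,"yaw":0,"claw":0},{"x":0,"y":0,"z":0.002,"yaw":0,"claw":0},{"x":0,"y":0,"z":0,"yaw":0,"claw":0}]'
python3 -m pendant '[{"x":0,"y":0,"z":0.002,"yaw":0,"claw":0},{"x":0,"y":0,"z":0.002,"yaw":0,"claw":0},{"x":0,"y":0,"z":0.001,"yaw":0,"claw":0},{"x":0,"y":0,"z":0,"yaw":0,"claw":0}]'
```

```text
t: 21.0
ee_pos: [0.5105, -0.0046, 0.1232]
tool_rot: [[-0.233, 0.973, -0.0], [0.973, 0.233, 0.0], [0.0, -0.0, -1.0]]
wrist_force: [0.1, -0.2, -2.5]
grip_width: 0.144
t: 21.5
ee_pos: [0.5105, -0.0047, 0.1183]
tool_rot: [[-0.233, 0.973, -0.0], [0.973, 0.233, -0.0], [0.0, -0.0, -1.0]]
wrist_force: [0.3, -0.1, -2.5]
grip_width: 0.144
```

Skirt is about 2 mm up with no contact, so it is already past the carrier's top. Next, the last half-millimetre steps.

```bash
python3 -m pendant '[{"x":0,"y":0,"z":0.0005,"yaw":0,"claw":0},{"x":0,"y":0,"z":0.0005,"yaw":0,"claw":0},{"x":0,"y":0,"z":0.0005,"yaw":0,"claw":0},{"x":0,"y":0,"z":0,"yaw":0,"claw":0}]'
python3 -m pendant '[{"x":0,"y":0,"z":0.0005,"yaw":0,"claw":0},{"x":0,"y":0,"z":0,"yaw":0,"claw":0}]'
```

```text
t: 22.0
ee_pos: [0.5105, -0.0046, 0.1169]
tool_rot: [[-0.233, 0.973, -0.0], [0.973, 0.233, -0.0], [0.0, -0.0, -1.0]]
wrist_force: [-0.6, -0.2, -1.7]
grip_width: 0.145
t: 22.25
ee_pos: [0.5106, -0.0046, 0.1164]
tool_rot: [[-0.233, 0.973, -0.0], [0.973, 0.233, -0.0], [0.0, -0.0, -1.0]]
wrist_force: [0.5, -0.4, -2.1]
grip_width: 0.146
```

```bash
python3 -m pendant '[{"x":0,"y":0,"z":0.0005,"yaw":0,"claw":0},{"x":0,"y":0,"z":0,"yaw":0,"claw":0}]'
python3 -m pendant '[{"x":0,"y":0,"z":0.0004,"yaw":0,"claw":0},{"x":0,"y":0,"z":0,"yaw":0,"claw":0}]'
```

```text
t: 22.5
ee_pos: [0.5106, -0.0046, 0.1162]
tool_rot: [[-0.233, 0.973, 0.0], [0.973, 0.233, 0.0], [-0.0, 0.0, -1.0]]
wrist_force: [-1.5, -0.1, 8.0]
grip_width: 0.141
t: 22.75
ee_pos: [0.5106, -0.0046, 0.1162]
tool_rot: [[-0.233, 0.973, 0.0], [0.973, 0.233, -0.0], [-0.0, 0.0, -1.0]]
wrist_force: [-3.7, 0.8, 16.2]
grip_width: 0.144
```

It is on the bench at the same height it was gripped. Release, lift and retreat.

```bash
python3 -m pendant '[{"x":0,"y":0,"z":-0.0005,"yaw":0,"claw":0.18},{"x":0,"y":0,"z":0,"yaw":0,"claw":0.22},{"x":0,"y":0,"z":0,"yaw":0,"claw":0.3},{"x":0,"y":0,"z":0,"yaw":0,"claw":0.5},{"x":0,"y":0,"z":0,"yaw":0,"claw":0.5},{"x":0,"y":0,"z":-0.01,"yaw":0,"claw":0.5},{"x":0,"y":0,"z":-0.025,"yaw":0,"claw":0.5},{"x":0,"y":0,"z":-0.04,"yaw":0,"claw":0.5},{"x":0,"y":0,"z":-0.05,"yaw":0,"claw":0.5},{"x":0.05,"y":0,"z":0,"yaw":0,"claw":0.5},{"x":0.06,"y":0,"z":0,"yaw":0,"claw":0.5},{"x":0.06,"y":0,"z":0,"yaw":0,"claw":0.5},{"x":0.06,"y":0,"z":0,"yaw":0,"claw":0.5},{"x":0.05,"y":0,"z":0,"yaw":0,"claw":0.5},{"x":0,"y":0,"z":0,"yaw":0,"claw":0.5},{"x":0,"y":0,"z":0,"yaw":0,"claw":0.5}]'
python3 - <<'E'
from h import *
ims=[]
for n in("top","scene"):
    img=r.get_image(n)
    for st,ce,m in blobs(n,img,"teal",500):
        q=onz(n,ce,.039)
        if abs(q[1])<.2: print(n,"cover",rect(n,m,.039))
    for col in("gold","black"):
        for st,ce,m in blobs(n,img,col,25,400):
            q=onz(n,ce,.014)
            if .35<q[0]<.75 and -.5<q[1]<.1: print(n,col,st[4],(q[:2]*1000).round(1))
    ims.append(cv2.resize(img[80:280,120:400,::-1] if n=="top" else img[120:320,60:340,::-1],None,fx=1.4,fy=1.4*1.4,interpolation=cv2.INTER_CUBIC) if 0 else img[80:320,120:400,::-1] if n=="top" else img[100:340,60:340,::-1])
cv2.imwrite("pics/s11.png",cv2.resize(np.hstack(ims),None,fx=1.42,fy=1.42,interpolation=cv2.INTER_CUBIC))
E
```

```text
t: 24.75
ee_pos: [0.4452, 0.2675, 0.2414]
tool_rot: [[-0.234, 0.972, 0.0], [0.972, 0.234, -0.0], [-0.0, 0.0, -1.0]]
wrist_force: [0.5, -0.0, -0.0]
grip_width: 0.502
top cover [509.1  -2.3 114.2 162.6  13.5]
top gold 105 [ 468.9 -325.6]
top black 79 [ 526.8 -292.2]
top black 32 [510.2   7.2]
scene cover [518.5  -9.9 125.  178.7  13.5]
scene gold 212 [ 474.4 -328.5]
scene black 170 [491.9  14.8]
scene black 201 [ 532.9 -296. ]
```

View pics/s11.png

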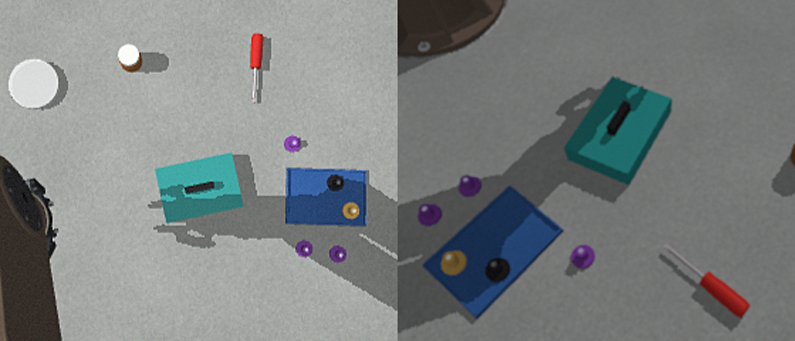

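The cover at (200,187) sits over the carrier: it measures (509.1, -2.3) at 13.5°, against the carrier's (509.4, -2.7) at 13.5°. The blue tray holds one gold and one black can, and nothing else has moved. Handing in.

```bash
python3 -c "
from workcell import r; print(r.hand_in())"
```

```text
the job is handed in; nothing more can be done
None
```

I moved two gold cans from the blue tray into empty carrier pockets, which brought the carrier to four gold. I then lowered the teal cover over it and handed in at about 25 s of the 72 s allowed.

**Cans:** Both were lowered in half-millimetre steps until contact, at about 5 and 12 N. Before covering, both cameras showed four gold and one black seated in the carrier. One gold and one black stayed in the blue tray.

**Cover:** It touched the bench at the same gripper height at which I had picked it up (116.2 against 116.3 mm), so I take it to be standing level. From the top camera its centre is within 0.5 mm of the carrier's, at the same 13.5° angle.

**Other things on the bench:** The jar, screwdriver, round box and purple cans looked unmoved in the last pictures; I did not measure them.

**Disagreement between cameras:** The scene camera read can positions about 4 mm in x and 3 mm in y away from the top camera. I used the top camera, which matched the arm to within about 2 mm. No check failed.

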